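Weigh down the inlays of four freshly glued notebooks

TASK

The inlays on these four notebooks have just been glued: press each one by setting on it the brass weight whose outline matches the inlay (large round, small round, square, long bar), centred on the inlay, with the square and the bar turned to line up with theirs. Lower the weights gently rather than dropping them, leave every book lying where it is, and leave the glue jar and the tape alone.

Things in the scene. Friction and masses are not known exactly. Their poses are not given: they have to be found in the camera images.
- weight_disc: Brass pressing weight with a large round (70 mm across) body 22 mm high, and in the middle of its top an upright round black grip knob, 20 mm in diameter and 36 mm tall (58 mm in all); about 0.65 kg, may vary by a fifth. Loose, stands upright on the bench. Origin: centre of its underside; z up.
- weight_button: Brass pressing weight with a small round (36 mm across) body 22 mm high, and in the middle of its top an upright round black grip knob, 20 mm in diameter and 36 mm tall (58 mm in all); about 0.2 kg, may vary by a fifth. Loose, stands upright on the bench. Origin: centre of its underside; z up.
- weight_square: Brass pressing weight with a square (52 x 52 mm) body 22 mm high, sides along its x and y, and in the middle of its top an upright round black grip knob, 20 mm in diameter and 36 mm tall (58 mm in all); about 0.46 kg, may vary by a fifth. Loose, stands upright on the bench. Origin: centre of its underside; z up.
- weight_bar: Brass pressing weight with a long narrow rectangular (100 mm along the body's x, 26 mm along its y) body 22 mm high, and in the middle of its top an upright round black grip knob, 20 mm in diameter and 36 mm tall (58 mm in all); about 0.46 kg, may vary by a fifth. Loose, stands upright on the bench. Origin: centre of its underside; z up.
- book_disc: Closed hardback notebook with a dark blue cover, lying flat, 14 mm thick, 90 mm along its x and 130 mm along its y; in the middle of its cover a cream-coloured large round inlay, 70 mm across, level with the cover. Loose, 0.25 kg. Origin: centre of its underside, straight below the middle of the inlay; z up.
- book_button: Closed hardback notebook with a red cover, lying flat, 14 mm thick, 90 mm along its x and 130 mm along its y; in the middle of its cover a cream-coloured small round inlay, 36 mm across, level with the cover. Loose, 0.25 kg. Origin: centre of its underside, straight below the middle of the inlay; z up.
- book_square: Closed hardback notebook with a grey cover, lying flat, 14 mm thick, 90 mm along its x and 130 mm along its y; in the middle of its cover a cream-coloured square inlay, 52 x 52 mm, sides along the book's x and y, level with the cover. Loose, 0.25 kg. Origin: centre of its underside, straight below the middle of the inlay; z up.
- book_bar: Closed hardback notebook with a dark brown cover, lying flat, 14 mm thick, 90 mm along its x and 130 mm along its y; in the middle of its cover a cream-coloured long narrow inlay, 100 mm along the book's y (its long side) and 26 mm along its x, level with the cover. Loose, 0.25 kg. Origin: centre of its underside, straight below the middle of the inlay; z up.
- glue: Bystander: yellow glue jar with a white cap, 64 mm in diameter, 78 mm tall, standing loose on the bench. Origin: centre of its underside.
- tape: Bystander: red ring of tape, 68 mm in diameter, 22 mm high, lying loose on the bench. Origin: centre of its underside.
There are look-alikes about, which are no part of the job. What is shaped like the weight_disc but purple or turquoise is not meant.

How it is judged:
By the outcome, as a careful person would: the job done as asked, in the order asked, and still so for the second after the job is handed in, with the robot touching nothing.
It also fails if it takes over 104 s, if anything falls off the work surface, if the arm or the gripper's body presses on something with over 40 N, if the wrist force passes 120 N, or if a joint passes its speed limit or range.

ROBOT

A 6-joint arm with a two-finger parallel gripper is mounted at the origin on the work surface. World frame = base frame: x ahead of the robot, y to its left, z up, the work surface at z = 0. Lengths are in mm, angles in rad, forces in N, time in s.
With the tool pointing down it reaches from about 350 to 975 mm from the base axis. Payload 17.4 kg.
Tool frame: the origin (TCP) lies between the finger pads; the fingertips stand 17 mm ahead of it and the grasp point (between the pads) lies 2 mm behind it (bot.nose_length is the distance from the TCP to the fingertips, in mm); z points along the fingers, y is the line along which they close (so a half turn about z gives the same grasp; the last joint's range is limited). The gripper opens to 85 mm and grips with 20 to 120 N. Pads are 22 mm wide; open, the fingers measure 114 mm over their backs; the gripper's body (76 mm by 85 mm) begins 54 mm behind the grasp point. The pads swing forward as they close: fully open they stand 13 mm farther back than shut.
Start: joints at [-1.223, 0.116, 1.442, -0, 1.584, -0.038], TCP at [253.994, -625.396, 248.303] pointing down, gripper open.
Joint ranges: [-2.83, 2.83], [-0.83, 2.19], [0.07, 2.5], [-1.14, 4.28], [0.01, 3], [-2.97, 2.97]. Speed limits (rad/s): [1.89, 1.89, 2.22, 3.14, 3.14, 3.14].

INTERFACE

Orientations are given as a unit quaternion [w, x, y, z].
In Python, from plant import bot, viewer, job_done gives the robot as it stands.
- The arm moves only by the tool carry_out, never from a script. Its argument "motion" is one flat list of numbers, 7 for each row, row after row: the shift along the tool's x, y, z each as a share of 0.2 m, from -1 to 1, then the turn, a rotation vector about the tool's x, y, z each as a share of 1.5 rad, from -1 to 1, then the opening, from -1 (shut) to 1 (fully open). A call has 1 to 12 rows; each row shifts and turns the commanded pose from where the row before left it, along the tool's axes as they then stand; what a row does not reach is not made up. A row lasts 1/12 s, in which the tool goes at most 41.7 mm and 7.16 degrees, less where a joint would pass 70% of its speed; a pose out of reach is approached as far as the arm can. A call with a number of a shift or a turn outside -1 to 1 is refused whole. A call with a gripper value outside its range is refused whole. The fingers move at their own pace and stop on an object; "grip_force" is the grip in N (left out, the last holds). Time passes only in rows, so rows that do not move let the fingers close. It gives the time, the measured TCP pose, the force, the opening and the grip force at its end, in the units of the state.
- bot.get_state(): the state, without advancing time (a new reading comes with each control period).
- viewer.capture(name): name is "scene" or "top"; returns the picture (420x560x3 uint8, red, green, blue); there is no depth.
- viewer.camera_info(name): a dict with "intrinsics" (3x3 intrinsics, pixels), "k1" (the pictures are not rectified: a ray, as slopes to the right and down, at radius r is drawn at 1 + k1 r^2 times it, then the intrinsics apply), "R" (3x3) and "t" (3): a world point X has camera coordinates R X + t. Camera axes: x right, y down, z forward; pixel columns grow to the right and rows downward; lengths in mm; the calibration is good to about 2 mm. A picture is of the moment at which its call begins. camera_info takes no time and is no camera call.
- job_done(): hands the job in; it is judged then, once.
The state is a dict: "time_s": time; "joint_pos": joint angles; "joint_velocities": joint speeds; "joint_torque": joint torques, N m; "position": TCP position; "orientation": TCP orientation; "ft_force": force on the tool from outside, world axes, zero at the start; "torque": the same for the moment, N m; "gripper_width": opening from 0.0 (shut) to 1.0 (fully open); "grasp_force": force on a finger pad.
Only numpy, scipy, OpenCV 4.12 (cv2) and the standard library are available. Lean on these libraries where they do the work, as an engineer would, in place of code of your own. Each camera call takes 0.05 s, during which the arm holds its last target. There are 200 camera calls.

## Working session

There is one attempt and no reset: what is moved stays moved. The work goes in short steps, Python scripts to look and compute and a tool call to move; the robot and the scene stay as the last step left them, time stands still between calls to the robot, and variables do not carry over. Pictures are saved under pics/ and viewed, at most 14 in all, crops included, and the job is handed in when it is done.

Besides the shell and the picture viewer there is one more tool, called after "Request:" as a command line: name --argument value ..., lists and objects as JSON in quotes. carry_out: Moves the arm, as the interface text tells. Shift numbers are shares of 0.2 m and turn numbers shares of 1.5 rad, none past 1 either way. Its arguments: {"type":"object","properties":{"motion":{"type":"array"},"grip_force":{"type":"number"}},"required":["motion"]}

```bash
ls; mkdir -p pics
python3 - <<'E'
from plant import bot, viewer
import cv2, numpy as np
for n in ("top","scene"):
    im=viewer.capture(n); cv2.imwrite(f"pics/{n}0.png",im[:,:,::-1])
    c=viewer.camera_info(n); print(n,{k:np.round(v,4).tolist() for k,v in c.items()})
print(bot.get_state())
E
```

```text
pics
top {'intrinsics': [[417.7452, 0.0, 289.9729], [0.0, 417.7452, 213.456], [0.0, 0.0, 1.0]], 'k1': 0.0248, 'R': [[0.0127, -0.9997, -0.0187], [-0.9871, -0.0095, -0.1597], [0.1595, 0.0205, -0.987]], 't': [6.8095, 493.3495, 879.2807]}
scene {'intrinsics': [[483.9843, 0.0, 272.5785], [0.0, 483.9843, 199.2322], [0.0, 0.0, 1.0]], 'k1': 0.0154, 'R': [[0.6768, 0.736, -0.0169], [0.4583, -0.4392, -0.7727], [-0.5761, 0.5152, -0.6345]], 't': [-331.4287, -171.2099, 1470.3528]}
{'time_s': 0.1, 'joint_pos': array([-1.22284171e+00,  1.16449820e-01,  1.44221918e+00,  3.30923491e-05,
        1.58402155e+00, -3.78043109e-02]), 'joint_velocities': array([-0.00122553, -0.00131196, -0.00324585, -0.0013091 , -0.00164555,
       -0.00063628]), 'joint_torque': array([ 2.75680359e-03, -7.33664203e+01, -6.33790898e+01, -1.48391319e-05,
        5.18841029e-03,  6.64727145e-05]), 'position': array([ 253.91838809, -625.24268139,  247.61517334]), 'orientation': array([-5.44915604e-04,  9.81456164e-01,  1.91685931e-01, -6.84410382e-05]), 'ft_force': array([-0.61550211, -0.51375997, -0.86624556]), 'torque': array([ 0.04495397, -0.0202758 ,  0.01923163]), 'grasp_force': 0.0, 'gripper_width': 1.0015173898187886}
```

View pics/top0.png

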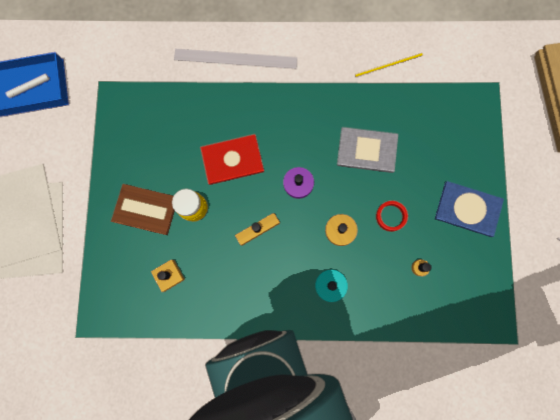

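View pics/scene0.png

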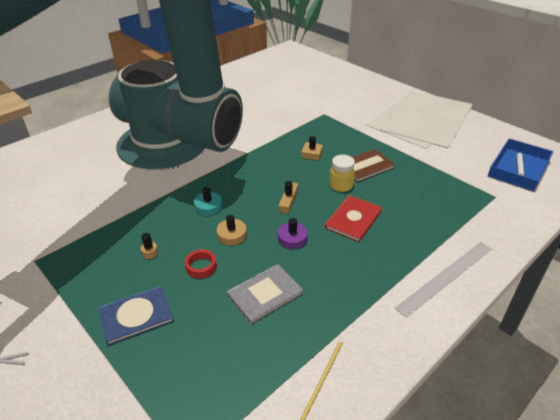

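```bash
cat > h.py <<'E'
from plant import bot, viewer
import cv2, numpy as np
from scipy.optimize import minimize
from scipy.spatial.transform import Rotation as Ro
S=4
C={n:viewer.camera_info(n) for n in("top","scene")}
def proj(n,P):
    c=C[n]; return cv2.projectPoints(np.float64(P),cv2.Rodrigues(np.array(c["R"]))[0],np.float64(c["t"]),np.array(c["intrinsics"]),np.float64([c["k1"],0,0,0]))[0][:,0]
def ray(n,uv,z):
    c=C[n]; p=cv2.undistortPoints(np.float64([[uv]]),np.array(c["intrinsics"]),np.float64([c["k1"],0,0,0]))[0,0]
    R=np.array(c["R"]);o=-R.T@c["t"]; d=R.T@[*p,1]; return (o+d*(z-o[2])/d[2])[:2]
def circ(r): a=np.linspace(0,2*np.pi,60,endpoint=False); return np.c_[r*np.cos(a),r*np.sin(a)]
def rect(a,b): return np.array([[a,b],[-a,b],[-a,-b],[a,-b]])/2
SH=dict(disc=circ(35),button=circ(18),square=rect(52,52),bar=rect(100,26),ibar=rect(26,100))
def poly(n,sh,x,y,a,zs,off):
    c,s=np.cos(a),np.sin(a); q=sh@np.array([[c,s],[-s,c]])+[x,y]
    u=proj(n,np.vstack([np.c_[q,np.full(len(q),z)] for z in zs]))
    u=cv2.convexHull(np.float32(u))[:,0]
    return np.int32(np.round(((u+.5-off)*S-.5)*16))
def pred(n,sh,p,zs,knob,off,shape):
    m=np.zeros(shape,np.uint8); cv2.fillConvexPoly(m,poly(n,sh,*p,zs,off),1,shift=4)
    if knob: cv2.fillConvexPoly(m,poly(n,circ(10),*p,(zs[1],zs[1]+36),off),0,shift=4)
    return m
def mask(im,kind):
    im=im.astype(int); r,g,b=im[...,0],im[...,1],im[...,2]
    if kind=="brass": return (r-b>60)&(r-g>12)&(g-b>25)
    return (r>170)&(g>150)&(b>100)&(r-b<110)
def fit(ims,sh,uv,zs,kind,knob,yaws=(0,),R=32):
    """ims {cam:image}; returns x,y,yaw,IoU"""
    p0=ray("top",uv,zs[-1]); D={}
    for n,im in ims.items():
        c=np.int32(proj(n,[[*p0,zs[-1]]])[0]); o=np.maximum(c-R,0); cr=im[o[1]:c[1]+R,o[0]:c[0]+R]
        big=cv2.resize(cr,None,fx=S,fy=S,interpolation=cv2.INTER_CUBIC); m=mask(big,kind).astype(np.uint8)
        k,l,st,ce=cv2.connectedComponentsWithStats(m)
        pm=pred(n,sh,(*p0,yaws[0]),zs,False,o,m.shape); w=cv2.dilate(pm,np.ones((41,41)))
        i=1+np.argmax([(l[w>0]==j).sum() for j in range(1,k)]); D[n]=((l==i)|((m>0)&(w>0)&(kind=="brass")),o)
    def cost(p):
        t=0
        for n,(m,o) in D.items():
            q=pred(n,sh,p,zs,knob,o,m.shape)>0; t+=1-(q&m).sum()/(q|m).sum()
        return t/len(D)
    best=None
    for a in yaws:
        r=minimize(cost,[*p0,a],method="Nelder-Mead",options=dict(initial_simplex=[[*p0,a],[p0[0]+6,p0[1],a],[p0[0],p0[1]+6,a],[*p0,a+.2]],xatol=.05,fatol=1e-5))
        if best is None or r.fun<best.fun: best=r
    return (*best.x,1-best.fun)
def yaw(st):
    w,x,y,z=st["orientation"]; v=Ro.from_quat([x,y,z,w]).apply([1,0,0]); return np.arctan2(v[1],v[0])
def go(x,y,z,a=None):
    """shares in tool axes to reach the world target from the measured pose; turn share about tool z (applied after)"""
    st=bot.get_state(); w,qx,qy,qz=st["orientation"]; r=Ro.from_quat([qx,qy,qz,w])
    d=r.inv().apply(np.array([x,y,z])-st["position"])/200
    t=0 if a is None else -((a-yaw(st)+np.pi)%(2*np.pi)-np.pi)/1.5
    print("t",round(st["time_s"],2),"pos",st["position"].round(1),"yaw",round(yaw(st),3),"tilt",np.round(r.apply([0,0,1]),4),"| total shares",d.round(4),"turn",round(t,4))
E
cat > m.py <<'E'
from h import *
import sys
ims={n:viewer.capture(n) for n in C}
Y=np.arange(0,np.pi,np.pi/8)
W=dict(disc=(342,230),button=(422,268),square=(167,276),bar=(257,229))
B=dict(disc=(470,209),button=(232,159),square=(368,149),ibar=(144,209))
for k in W:
  for cams in (("top",),("scene",),("top","scene")):
    print("W",k,cams,np.round(fit({c:ims[c] for c in cams},SH[k],W[k],(0,22),"brass",True,Y if k in("square","bar") else (0,)),3))
for k in B:
  for cams in (("top",),("scene",),("top","scene")):
    print("B",k,cams,np.round(fit({c:ims[c] for c in cams},SH[k],B[k],(14,),"cream",False,Y if k in("square","ibar") else (0,)),3))
E
python3 m.py
```

```text
W disc ('top',) [ 4.61935e+02 -1.01405e+02  9.90000e-02  9.17000e-01]
W disc ('scene',) [ 4.55713e+02 -1.01679e+02  2.20000e-01  8.51000e-01]
W disc ('top', 'scene') [ 4.60700e+02 -1.02263e+02  8.60000e-02  8.39000e-01]
W button ('top',) [ 3.80642e+02 -2.78272e+02  1.43000e-01  8.30000e-01]
W button ('scene',) [ 3.73058e+02 -2.76566e+02  1.04000e-01  7.17000e-01]
W button ('top', 'scene') [ 3.80385e+02 -2.78714e+02  6.50000e-02  7.16000e-01]
W square ('top',) [355.69  283.78    0.561   0.849]
W square ('scene',) [351.665 282.028   0.661   0.83 ]
W square ('top', 'scene') [354.877 282.475   0.585   0.787]
W bar ('top',) [463.23   86.831  -1.028   0.9  ]
W bar ('scene',) [455.152  85.591   2.17    0.802]
W bar ('top', 'scene') [461.08   85.854   2.102   0.72 ]
B disc ('top',) [ 5.13632e+02 -3.89481e+02 -5.50000e-02  9.90000e-01]
B disc ('scene',) [ 5.10213e+02 -3.91837e+02  1.74000e-01  9.88000e-01]
B disc ('top', 'scene') [ 5.11646e+02 -3.90674e+02  2.64000e-01  9.27000e-01]
B button ('top',) [6.25654e+02 1.50090e+02 4.10000e-02 9.84000e-01]
B button ('scene',) [6.22030e+02 1.47049e+02 2.08000e-01 9.72000e-01]
B button ('top', 'scene') [6.22443e+02 1.47412e+02 3.40000e-02 8.51000e-01]
B square ('top',) [ 6.51349e+02 -1.63546e+02 -1.26000e-01  9.27000e-01]
B square ('scene',) [ 647.343 -167.064    1.454    0.951]
B square ('top', 'scene') [ 6.48807e+02 -1.65862e+02 -1.45000e-01  8.91000e-01]
B ibar ('top',) [ 5.05501e+02  3.46079e+02 -2.28000e-01  9.82000e-01]
B ibar ('scene',) [5.02334e+02 3.42636e+02 2.91300e+00 4.70000e-01]
B ibar ('top', 'scene') [ 5.05456e+02  3.46087e+02 -2.27000e-01  6.96000e-01]
```

Run:
```python
from h import *
P=dict(disc=(461.9,-101.4,0),button=(380.6,-278.3,0),square=(355.7,283.8,.561),bar=(463.2,86.8,-1.028))
rows=[]
for n in C:
    im=cv2.imread(f"pics/{n}0.png")[:,:,::-1]; row=[]
    for k,p in P.items():
        c=np.int32(proj(n,[[p[0],p[1],20]])[0]); o=c-24; cr=im[o[1]:o[1]+48,o[0]:o[0]+48]
        b=cv2.resize(cr,(192,192),interpolation=cv2.INTER_CUBIC); m=mask(b,"brass").astype(np.uint8)
        q=pred(n,SH[k],p,(0,22),True,o,m.shape); v=b.copy()
        for mm,col in ((m,(255,0,255)),(q,(0,255,255))): cv2.drawContours(v,cv2.findContours(mm,1,2)[0],-1,col,1)
        row.append(v)
    rows.append(np.hstack(row))
cv2.imwrite("pics/ov.png",np.vstack(rows)[:,:,::-1])
```

```text
(no output)
```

View pics/ov.png

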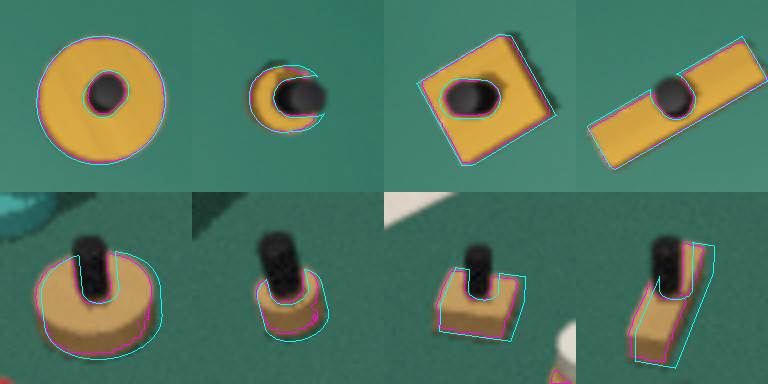

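```bash
python3 -c "
from h import *
go(460,-103,130); go(460,-103,46)"
```

```text
t 0.2 pos [ 254.  -625.3  247.9] yaw 0.386 tilt [-2.e-04  7.e-04 -1.e+00] | total shares [ 1.9372 -2.0315  0.5907] turn 0
t 0.2 pos [ 254.  -625.3  247.9] yaw 0.386 tilt [-2.e-04  7.e-04 -1.e+00] | total shares [ 1.9372 -2.0312  1.0107] turn 0
```

Request:
carry_out --motion '[0.121, -0.127, 0.037, 0, 0, 0, 1, 0.121, -0.127, 0.037, 0, 0, 0, 1, 0.121, -0.127, 0.037, 0, 0, 0, 1, 0.121, -0.127, 0.037, 0, 0, 0, 1, 0.121, -0.127, 0.037, 0, 0, 0, 1, 0.121, -0.127, 0.037, 0, 0, 0, 1, 0.121, -0.127, 0.037, 0, 0, 0, 1, 0.121, -0.127, 0.037, 0, 0, 0, 1, 0.121, -0.127, 0.037, 0, 0, 0, 1, 0.121, -0.127, 0.037, 0, 0, 0, 1, 0.121, -0.127, 0.037, 0, 0, 0, 1, 0.121, -0.127, 0.037, 0, 0, 0, 1]' --grip_force 40

```text
time_s: 1.2
position: [408.5, -232.1, 159.2]
orientation: [0.0, 0.981, 0.192, 0.0]
ft_force: [0.7, -0.3, -0.4]
gripper_width: 1.001
grasp_force: 0.0
```

Request:
carry_out --motion '[0.121, -0.127, 0.037, 0, 0, 0, 1, 0.121, -0.127, 0.037, 0, 0, 0, 1, 0.121, -0.127, 0.037, 0, 0, 0, 1, 0.121, -0.127, 0.037, 0, 0, 0, 1, 0, 0, 0, 0, 0, 0, 1, 0, 0, 0, 0, 0, 0, 1, 0, 0, 0, 0, 0, 0, 1]'

```text
time_s: 1.78
position: [459.8, -103.3, 130.0]
orientation: [0.0, 0.981, 0.192, -0.0]
ft_force: [0.5, -0.5, -0.1]
gripper_width: 0.997
grasp_force: 0.0
```

```bash
python3 -c "
from h import *
for n in C: cv2.imwrite(f'pics/{n}1.png',viewer.capture(n)[:,:,::-1])
go(460,-103,46)"
```

```text
t 1.88 pos [ 459.7 -104.   130.2] yaw 0.385 tilt [ 3.e-04 -3.e-04 -1.e+00] | total shares [ 0.0035 -0.0043  0.4209] turn 0
```

View pics/scene1.png

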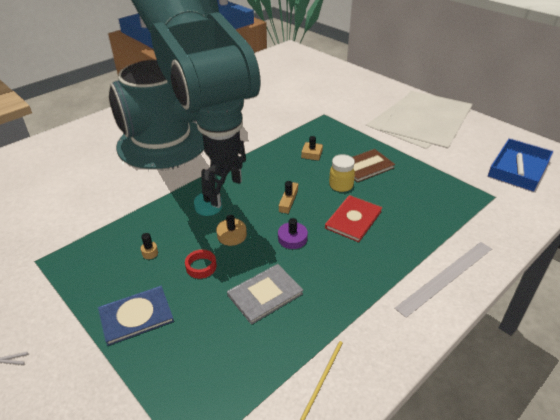

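Request:
carry_out --motion '[0.0, 0, 0.07, 0, 0, 0, 1, 0, 0, 0.07, 0, 0, 0, 1, 0, 0, 0.07, 0, 0, 0, 1, 0, 0, 0.07, 0, 0, 0, 1, 0, 0, 0.07, 0, 0, 0, 1, 0, 0, 0.07, 0, 0, 0, 1, 0, 0, 0, 0, 0, 0, -1, 0, 0, 0, 0, 0, 0, -1, 0, 0, 0, 0, 0, 0, -1, 0, 0, 0, 0, 0, 0, -1, 0, 0, 0, 0, 0, 0, -1, 0, 0, 0, 0, 0, 0, -1]' --grip_force 40

```text
time_s: 2.88
position: [460.1, -103.3, 46.8]
orientation: [0.0, 0.981, 0.192, 0.0]
ft_force: [-2.3, -0.5, 4.5]
gripper_width: 0.216
grasp_force: 38.9
```

Request:
carry_out --motion '[0, 0, 0, 0, 0, 0, -1, 0, 0, 0, 0, 0, 0, -1, 0, 0, 0, 0, 0, 0, -1, 0, 0, 0, 0, 0, 0, -1]'

```text
time_s: 3.22
position: [460.1, -103.2, 46.8]
orientation: [0.0, 0.981, 0.192, 0.0]
ft_force: [-3.1, 0.2, 6.3]
gripper_width: 0.22
grasp_force: 38.9
```

Run:
```python
from h import *
s=bot.get_state(); print(s["gripper_width"],s["grasp_force"],s["ft_force"])
go(512,-391,110)
ims={"scene":viewer.capture("scene")}
cv2.imwrite("pics/scene2.png",ims["scene"][:,:,::-1][120:330,120:400])
```

```text
0.2202828294419251 38.85645031929016 [-3.14400449  0.21248493  6.3212135 ]
t 3.22 pos [ 460.1 -103.2   46.8] yaw 0.386 tilt [ 9.e-04 -3.e-04 -1.e+00] | total shares [-0.301   1.4308 -0.3152] turn 0
```

Request:
carry_out --motion '[0, 0, -0.02, 0, 0, 0, -1, 0, 0, -0.06, 0, 0, 0, -1, 0, 0, -0.1, 0, 0, 0, -1, 0, 0, -0.1, 0, 0, 0, -1, -0.02, 0.1, -0.04, 0, 0, 0, -1, -0.03, 0.14, 0, 0, 0, 0, -1, -0.03, 0.14, 0, 0, 0, 0, -1, -0.03, 0.14, 0, 0, 0, 0, -1, -0.03, 0.14, 0, 0, 0, 0, -1, -0.03, 0.14, 0, 0, 0, 0, -1, -0.03, 0.14, 0, 0, 0, 0, -1, -0.03, 0.14, 0, 0, 0, 0, -1]'

```text
time_s: 4.27
position: [498.4, -322.0, 110.6]
orientation: [-0.0, 0.981, 0.192, -0.0]
ft_force: [0.4, -0.0, -4.9]
gripper_width: 0.217
grasp_force: 39.8
```

Request:
carry_out --motion '[-0.03, 0.14, 0, 0, 0, 0, -1, -0.025, 0.11, 0, 0, 0, 0, -1, -0.016, 0.1, 0, 0, 0, 0, -1, 0, 0, 0, 0, 0, 0, -1, 0, 0, 0, 0, 0, 0, -1]'

```text
time_s: 4.68
position: [511.5, -391.5, 110.1]
orientation: [-0.0, 0.982, 0.191, -0.0]
ft_force: [-0.1, 0.9, -5.3]
gripper_width: 0.214
grasp_force: 40.2
```

Run:
```python
from h import *
for n in C: cv2.imwrite(f'pics/{n}3.png',viewer.capture(n)[:,:,::-1])
s=bot.get_state(); print(s["gripper_width"],s["ft_force"])
go(512,-391,61.5)
```

```text
0.2202746225890264 [ 0.06086561 -0.28197432 -5.66902849]
t 4.78 pos [ 511.5 -390.3  110.1] yaw 0.386 tilt [-4.e-04  5.e-04 -1.e+00] | total shares [0.001  0.0043 0.243 ] turn 0
```

View pics/scene3.png

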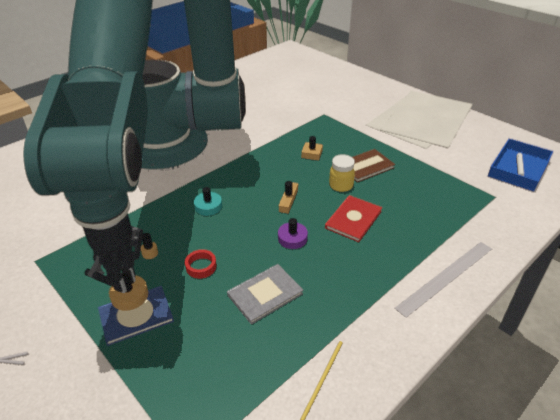

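Request:
carry_out --motion '[0, 0.002, 0.05, 0, 0, 0, -1, 0, 0, 0.06, 0, 0, 0, -1, 0, 0, 0.05, 0, 0, 0, -1, 0, 0, 0.03, 0, 0, 0, -1, 0, 0, 0.02, 0, 0, 0, -1, 0, 0, 0.015, 0, 0, 0, -1, 0, 0, 0.01, 0, 0, 0, -1, 0, 0, 0.005, 0, 0, 0, -1, 0, 0, 0.003, 0, 0, 0, -1, 0, 0, 0.003, 0, 0, 0, -1, 0, 0, 0, 0, 0, 0, -1]'

```text
time_s: 5.7
position: [511.9, -391.3, 60.9]
orientation: [0.0, 0.981, 0.192, 0.0]
ft_force: [-0.7, 0.1, -4.7]
gripper_width: 0.221
grasp_force: 40.3
```

Request:
carry_out --motion '[0, 0, 0.003, 0, 0, 0, -1, 0, 0, 0.003, 0, 0, 0, -1, 0, 0, 0, 0, 0, 0, -1]'

```text
time_s: 5.95
position: [511.9, -391.4, 60.9]
orientation: [0.0, 0.981, 0.192, 0.0]
ft_force: [-5.1, 4.0, 7.2]
gripper_width: 0.218
grasp_force: 41.5
```

Request:
carry_out --motion '[0, 0, 0, 0, 0, 0, 0, 0, 0, 0, 0, 0, 0, 0.2, 0, 0, 0, 0, 0, 0, 0.2, 0, 0, -0.03, 0, 0, 0, 0.2, 0, 0, -0.1, 0, 0, 0, 0.4, 0, 0, -0.2, 0, 0, 0, 1, 0, 0, -0.2, 0, 0, 0, 1, -0.18, 0, 0, 0, 0, 0, 1, -0.18, 0, 0, 0, 0, 0, 1, -0.18, -0.05, 0, 0, 0, 0, 1, -0.1, -0.1, 0, 0, 0, 0, 1, 0, 0, 0, 0, 0, 0, 1]'

```text
time_s: 6.95
position: [378.5, -411.0, 166.2]
orientation: [0.0, 0.982, 0.191, -0.0]
ft_force: [-0.4, 0.4, 0.1]
gripper_width: 1.001
grasp_force: 0.0
```

```bash
cat >> h.py <<'E'
def shot(n,box=None,name=None):
    im=viewer.capture(n)
    if name:
        v=im if box is None else cv2.resize(im[box[1]:box[3],box[0]:box[2]],None,fx=4,fy=4,interpolation=cv2.INTER_CUBIC)
        cv2.imwrite(f"pics/{name}.png",v[:,:,::-1])
    return im
E
python3 - <<'E'
from h import *
a=shot("top",(410,150,540,270),"d_top"); b=shot("scene",(70,220,220,350),"d_scene")
print(fit({"top":a},SH["disc"],(470,205),(14,36),"brass",True)); print(fit({"scene":b},SH["disc"],(470,205),(14,36),"brass",True))
go(380,-279,130)
v=np.vstack([cv2.resize(cv2.imread(f"pics/{n}.png"),(520,300)) for n in ("d_top","d_scene")]); cv2.imwrite("pics/d.png",v)
E
```

```text
(np.float64(513.8302486095085), np.float64(-389.56095793008456), np.float64(0.10396645132094594), np.float64(0.8710833269802546))
(np.float64(508.12348529051116), np.float64(-392.94127750541566), np.float64(0.33216119540031597), np.float64(0.8339674852992044))
t 7.05 pos [ 381.5 -411.7  166.4] yaw 0.385 tilt [ 0.001  -0.0011 -1.    ] | total shares [ 0.2421 -0.6181  0.1814] turn 0
```

View pics/d.png

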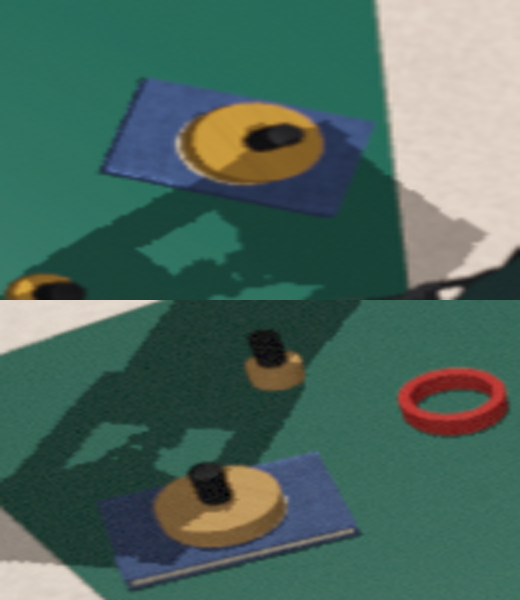

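```bash
python3 - <<'E'
s=open("h.py").read()
s=s.replace('return (r-b>60)&(r-g>12)&(g-b>25)','return (r>45)&(r-b>0.35*r)&(r>1.07*g)&(g-b>.15*r)&(g>.6*r)')
open("h.py","w").write(s)
E
cat > m2.py <<'E'
from h import *
Y=np.arange(0,np.pi,np.pi/8)
W=dict(disc=(342,230),button=(422,268),square=(167,276),bar=(257,229))
for n in C:
  im=cv2.imread(f"pics/{n}0.png")[:,:,::-1]
  for k in W: print(n,k,np.round(fit({n:im},SH[k],W[k],(0,22),"brass",True,Y if k in("square","bar") else (0,)),2).tolist())
  im=cv2.imread(f"pics/{n}2.png")
E
python3 m2.py
python3 - <<'E'
from h import *
a=shot("top"); b=shot("scene")
for n,i in(("top",a),("scene",b)): print(fit({n:i},SH["disc"],(470,205),(14,36),"brass",True))
go(378.7,-279.8,120)
E
```

```text
top disc [462.31, -101.68, 0.09, 0.91]
top button [380.54, -277.82, 0.09, 0.79]
top square [356.28, 283.2, 0.56, 0.86]
top bar [462.71, 86.72, -1.04, 0.89]
scene disc [457.32, -103.56, 0.1, 0.9]
scene button [375.1, -277.28, 0.25, 0.83]
scene square [351.74, 281.0, 0.6, 0.87]
scene bar [457.1, 84.6, 2.14, 0.86]
(np.float64(514.1687600030768), np.float64(-389.61007750459277), np.float64(0.1763665694186732), np.float64(0.8850583197992027))
(np.float64(509.32106771092367), np.float64(-392.5360439781633), np.float64(0.47853667987486903), np.float64(0.9095437338115162))
t 7.15 pos [ 382.6 -411.7  166. ] yaw 0.386 tilt [ 6.e-04 -6.e-04 -1.e+00] | total shares [ 0.2303 -0.6185  0.2297] turn 0[ WARN:0@1.899] global loadsave.cpp:275 findDecoder imread_('pics/top2.png'): can't open/read file: check file path/integrity
```

Request:
carry_out --motion '[0.05, -0.124, 0, 0, 0, 0, 1, 0.05, -0.124, 0, 0, 0, 0, 1, 0.05, -0.124, 0.04, 0, 0, 0, 1, 0.05, -0.124, 0.09, 0, 0, 0, 1, 0.03, -0.124, 0.1, 0, 0, 0, 1, 0, 0, 0.1, 0, 0, 0, 1, 0, 0, 0, 0, 0, 0, 1, 0, 0, 0, 0, 0, 0, 1]'

```text
time_s: 7.82
position: [378.4, -279.1, 99.4]
orientation: [-0.0, 0.981, 0.192, -0.0]
ft_force: [0.3, -0.8, 0.4]
gripper_width: 0.999
grasp_force: 0.0
```

Run:
```python
from h import *
go(378,-278.5,47)
```

```text
t 7.82 pos [ 378.4 -279.1   99.4] yaw 0.387 tilt [-1.1e-03  8.0e-04 -1.0e+00] | total shares [-0.0004 -0.0034  0.2622] turn 0
```

Request:
carry_out --motion '[0, -0.002, 0.07, 0, 0, 0, 1, 0, 0, 0.07, 0, 0, 0, 1, 0, 0, 0.07, 0, 0, 0, 0.5, 0, 0, 0.052, 0, 0, 0, 0, 0, 0, 0, 0, 0, 0, -0.3, 0, 0, 0, 0, 0, 0, -1, 0, 0, 0, 0, 0, 0, -1, 0, 0, 0, 0, 0, 0, -1, 0, 0, 0, 0, 0, 0, -1, 0, 0, 0, 0, 0, 0, -1, 0, 0, 0, 0, 0, 0, -1]'

```text
time_s: 8.73
position: [378.2, -279.4, 48.1]
orientation: [0.001, 0.981, 0.192, 0.001]
ft_force: [-0.8, 0.4, 6.4]
gripper_width: 0.219
grasp_force: 40.5
```

Run:
```python
from h import *
go(378,-278.5,130)
go(624,148.2,130)
```

```text
t 8.73 pos [ 378.2 -279.4   48.1] yaw 0.386 tilt [ 0.0012 -0.0011 -1.    ] | total shares [ 0.0011 -0.0038 -0.4094] turn 0
t 8.73 pos [ 378.2 -279.4   48.1] yaw 0.386 tilt [ 0.0012 -0.0011 -1.    ] | total shares [ 1.9436 -1.5175 -0.4103] turn 0
```

Request:
carry_out --motion '[0, 0, -0.03, 0, 0, 0, -1, 0, 0, -0.08, 0, 0, 0, -1, 0, 0, -0.1, 0, 0, 0, -1, 0, 0, -0.1, 0, 0, 0, -1, 0.07, -0.055, -0.1, 0, 0, 0, -1, 0.12, -0.094, 0, 0, 0, 0, -1, 0.14, -0.109, 0, 0, 0, 0, -1, 0.14, -0.109, 0, 0, 0, 0, -1, 0.14, -0.109, 0, 0, 0, 0, -1, 0.14, -0.109, 0, 0, 0, 0, -1, 0.14, -0.109, 0, 0, 0, 0, -1, 0.14, -0.109, 0, 0, 0, 0, -1]'

```text
time_s: 9.73
position: [508.6, -50.8, 129.5]
orientation: [0.0, 0.981, 0.192, 0.0]
ft_force: [-0.0, -2.1, -1.3]
gripper_width: 0.219
grasp_force: 39.8
```

Request:
carry_out --motion '[0.14, -0.109, 0, 0, 0, 0, -1, 0.14, -0.109, 0, 0, 0, 0, -1, 0.14, -0.109, 0, 0, 0, 0, -1, 0.14, -0.109, 0, 0, 0, 0, -1, 0.14, -0.109, 0, 0, 0, 0, -1, 0.12, -0.094, 0, 0, 0, 0, -1, 0.09, -0.08, 0, 0, 0, 0, -1, 0, 0, 0, 0, 0, 0, -1, 0, 0, 0, 0, 0, 0, -1, 0, 0, 0, 0, 0, 0, -1]'

```text
time_s: 10.57
position: [622.3, 148.8, 129.0]
orientation: [0.0, 0.981, 0.192, -0.0]
ft_force: [-0.9, -0.3, -1.0]
gripper_width: 0.221
grasp_force: 39.7
```

Run:
```python
from h import *
go(624,148.2,62.1)
s=bot.get_state(); print(s["gripper_width"],s["ft_force"])
```

```text
t 10.57 pos [622.3 148.8 129. ] yaw 0.386 tilt [-7.e-04 -4.e-04 -1.e+00] | total shares [0.0069 0.0058 0.3345] turn 0
0.22074424386188232 [-0.88141575 -0.33496334 -1.03539341]
```

Request:
carry_out --motion '[0.005, 0.005, 0.05, 0, 0, 0, -1, 0, 0, 0.08, 0, 0, 0, -1, 0, 0, 0.08, 0, 0, 0, -1, 0, 0, 0.05, 0, 0, 0, -1, 0, 0, 0.03, 0, 0, 0, -1, 0, 0, 0.02, 0, 0, 0, -1, 0, 0, 0, 0, 0, 0, -1, 0, 0, 0, 0, 0, 0, -1, 0, 0, 0, 0, 0, 0, -1]'

```text
time_s: 11.32
position: [624.4, 148.5, 68.0]
orientation: [-0.0, 0.981, 0.192, 0.001]
ft_force: [0.6, -0.4, -2.2]
gripper_width: 0.219
grasp_force: 39.7
```

Run:
```python
from h import *
go(624,148.2,62.1)
```

```text
t 11.32 pos [624.4 148.5  68. ] yaw 0.386 tilt [ 1.2e-03  2.0e-04 -1.0e+00] | total shares [-0.0023  0.0008  0.0295] turn 0
```

Request:
carry_out --motion '[-0.001, 0.001, 0.01, 0, 0, 0, -1, 0, 0, 0.008, 0, 0, 0, -1, 0, 0, 0.006, 0, 0, 0, -1, 0, 0, 0.004, 0, 0, 0, -1, 0, 0, 0.003, 0, 0, 0, -1, 0, 0, 0, 0, 0, 0, -1]'

```text
time_s: 11.82
position: [624.2, 148.5, 62.1]
orientation: [-0.0, 0.981, 0.192, 0.001]
ft_force: [-3.8, 0.8, 9.4]
gripper_width: 0.219
grasp_force: 41.1
```

Request:
carry_out --motion '[0, 0, 0, 0, 0, 0, 0, 0, 0, 0, 0, 0, 0, 0.2, 0, 0, 0, 0, 0, 0, 0.2, 0, 0, -0.03, 0, 0, 0, 0.2, 0, 0, -0.1, 0, 0, 0, 0.4, 0, 0, -0.2, 0, 0, 0, 1, -0.1, -0.112, -0.1, 0, 0, 0, 1, -0.12, -0.135, 0, 0, 0, 0, 1, -0.12, -0.135, 0, 0, 0, 0, 1, -0.12, -0.135, 0, 0, 0, 0, 1, -0.12, -0.135, 0, 0, 0, 0, 1, -0.12, -0.135, 0, 0, 0, 0, 1]'

```text
time_s: 12.82
position: [433.4, 241.7, 147.3]
orientation: [-0.0, 0.981, 0.191, 0.0]
ft_force: [-0.1, 0.5, 0.4]
gripper_width: 0.998
grasp_force: 0.0
```

Request:
carry_out --motion '[-0.12, -0.135, 0, 0, 0, 0, 1, -0.12, -0.135, 0, 0, 0, 0, 1, -0.06, -0.07, 0, 0, 0, 0, 1, 0, 0, 0, 0, 0, 0, 1, 0, 0, 0, 0, 0, 0, 1]'

```text
time_s: 13.23
position: [353.3, 282.2, 147.6]
orientation: [-0.0, 0.981, 0.193, 0.001]
ft_force: [1.0, -1.1, -0.5]
gripper_width: 1.001
grasp_force: 0.0
```

Run:
```python
from h import *
a=shot("top",(0,80,140,180),None); b=shot("scene")
for n,i in(("top",a),("scene",b)): 
    print(n,fit({n:i},SH["button"],(232,157),(14,36),"brass",True,R=24)); cv2.imwrite(f"pics/{n}4.png",i[:,:,::-1])
t=a[125:190,195:270]; s=b[185:250,315:395]
z=lambda u:cv2.resize(u,(390,330),interpolation=cv2.INTER_CUBIC)
t2=a[180:240,435:505]; s2=b[280:345,90:180]
cv2.imwrite("pics/e.png",np.vstack([np.hstack([z(t),z(s)])]+[np.hstack([z(t2),z(s2)])])[:,:,::-1][:600] if 0 else cv2.resize(np.vstack([np.hstack([z(t),z(s)]),np.hstack([z(t2),z(s2)])]),(700,592))[:,:,::-1])
go(354.2,281.7,110)
```

```text
top (np.float64(628.4338276586757), np.float64(151.33742577946242), np.float64(-0.30890997595419156), np.float64(0.7096121416526139))
scene (np.float64(622.8554492892576), np.float64(148.3301407999171), np.float64(0.10957906078936469), np.float64(0.8107106769956214))
t 13.33 pos [354.3 281.7 147.2] yaw 0.386 tilt [ 5.e-04  1.e-04 -1.e+00] | total shares [-0.0004 -0.0004  0.1861] turn 0
```

View pics/e.png

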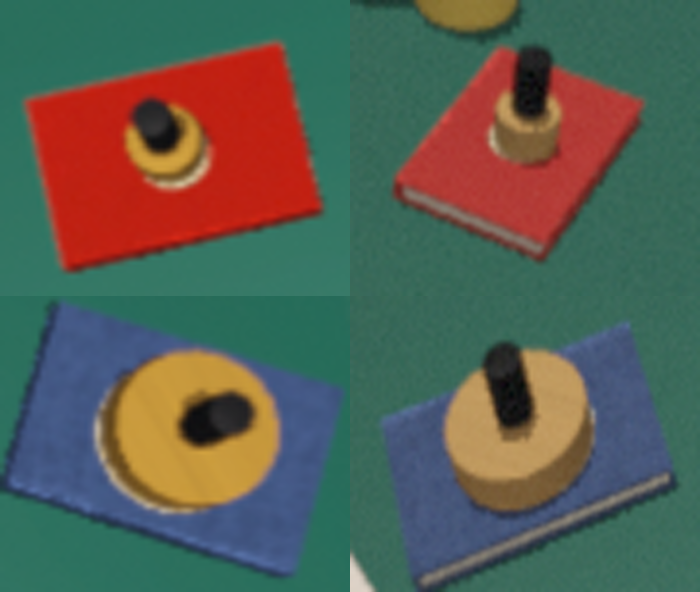

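```bash
cat > ph.py <<'E'
from h import *
def layers(n,sh,p,z,ish,ip,off,N):
    L=np.zeros((N*S,N*S),np.uint8); f=lambda s,q,zs,v: cv2.fillConvexPoly(L,poly(n,s,*q,zs,off),v,shift=4)
    if ish is not None: f(ish,ip,(14,),1)
    if sh is not None:
        f(sh,p,(z,z+22),2); f(sh,p,(z+22,),3); f(circ(10),p,(z+22,z+58),4); f(circ(10),p,(z+58,),5)
    return np.stack([cv2.resize(cv2.GaussianBlur((L==v).astype(np.float32),(0,0),2.4),(N,N),interpolation=cv2.INTER_AREA).ravel() for v in range(6) if (L==v).any()],1)
def pfit(n,im,sh,p0,z=0,ish=None,ip=None,N=60,free="w",yaw=False,extra=0):
    """free 'w': fit weight pose; 'i': fit inlay pose"""
    c=proj(n,[[p0[0],p0[1],z+15]])[0]; o=np.int32(c)-N//2; I=im[o[1]:o[1]+N,o[0]:o[0]+N].reshape(-1,3).astype(float)
    R0=max(np.linalg.norm(s,axis=1).max() for s in (sh,ish) if s is not None)+8
    W=cv2.resize(pred(n,circ(R0),(p0[0],p0[1],0),(z,z+(58 if sh is not None else 0)),False,o,(N*S,N*S)),(N,N),interpolation=cv2.INTER_AREA).ravel()>0
    def cost(q):
        q=np.r_[q,p0[2]] if not yaw else q
        A=layers(n,sh,q if free=="w" else None,z,ish,ip if free=="w" else q,o,N)[W]
        x=np.linalg.lstsq(A,I[W],rcond=None)[0]; return np.sqrt(np.mean(np.minimum(np.abs(A@x-I[W]),60)**2))
    q0=np.array(p0 if yaw else p0[:2],float); m=len(q0)
    sx=np.vstack([q0]+[q0+d*np.eye(m)[i] for i,d in enumerate((4,4,.1)[:m])])
    r=minimize(cost,q0,method="Nelder-Mead",options=dict(initial_simplex=sx,xatol=.03,fatol=1e-4)); return np.round(np.r_[r.x,r.fun],3)
E
cat > p1.py <<'E'
from ph import *
WT=dict(disc=(460.1,-103.2,0),button=(378.2,-279.4,0),square=(354.2,281.7,.57),bar=(460,85.2,-1.03))
IN=dict(disc=(512,-391,0),button=(624,148.2,0),square=(649.5,-165.7,-.126),ibar=(503.2,344.5,-.228))
for n,b in (("top",(2.2,1.7)),("scene",(-2.6,-1))):
    im=cv2.imread(f"pics/{n}0.png")[:,:,::-1]; im4=cv2.imread(f"pics/{n}4.png")[:,:,::-1]
    for k,p in WT.items(): print(n,"W",k,pfit(n,im,SH[k],(p[0]+b[0],p[1]+b[1],p[2]),yaw=k in("square","bar")))
    for k,p in IN.items():
        r=pfit(n,im,None,(p[0]+b[0],p[1]+b[1],p[2]),14,SH[k],free="i",yaw="b" == k[1] or k=="square"); print(n,"I",k,r)
        if k in("disc","button"): print("   placed",pfit(n,im4,SH[k],(r[0]+1,r[1]+1,0),14,SH[k],(r[0],r[1],0))[:3])
E
python3 p1.py
```

```text
top W disc [ 461.567 -101.206    6.487]
top W button [ 380.697 -276.607   11.673]
top W square [356.296 282.54    0.557   8.431]
top W bar [461.897  86.069  -1.028   6.844]
top I disc [ 513.572 -389.386    4.337]
   placed [ 514.34  -390.381   12.73 ]
top I button [625.726 150.047   8.048]
   placed [627.897 151.296  15.861]
top I square [ 6.50933e+02 -1.64241e+02 -1.22000e-01  3.46300e+00]
top I ibar [ 5.05493e+02  3.46045e+02 -2.25000e-01  1.90100e+01]
scene W disc [ 459.061 -104.631    8.352]
scene W button [ 377.676 -278.459    8.083]
scene W square [353.596 279.717   0.571   7.045]
scene W bar [458.521  82.504  -1.012   5.363]
scene I disc [ 510.037 -391.832    4.119]
   placed [ 511.271 -392.967   10.93 ]
scene I button [622.067 147.158   5.38 ]
   placed [623.841 148.64   24.548]
scene I square [ 6.47219e+02 -1.66685e+02 -1.30000e-01  3.54500e+00]
scene I ibar [ 5.02300e+02  3.42704e+02 -2.34000e-01  2.74330e+01]
```

Run:
```python
from h import *
print("glue",ray("top",(186,199),78), bot.get_state()["joint_pos"].round(2))
go(354.3,280.3,47)
```

```text
glue [516.04966298 232.96089503] [ 0.62 -0.35  2.03 -0.    1.46  1.8 ]
t 13.33 pos [354.3 281.7 147.2] yaw 0.386 tilt [ 5.e-04  1.e-04 -1.e+00] | total shares [-0.0027  0.0062  0.5011] turn 0
```

Request:
carry_out --motion '[-0.002, 0.006, 0.08, 0, 0, 0, 1, 0, 0, 0.12, 0, 0, 0, 1, 0, 0, 0.12, 0, 0, 0, 1, 0, 0, 0.09, 0, 0, 0, 0.5, 0, 0, 0.06, 0, 0, 0, 0, 0, 0, 0.03, 0, 0, 0, 0, 0, 0, 0, 0, 0, 0, -0.3, 0, 0, 0, 0, 0, 0, -0.3]'

```text
time_s: 14.0
position: [354.4, 280.6, 47.6]
orientation: [-0.0, 0.982, 0.191, 0.0]
ft_force: [0.0, 0.7, -1.0]
gripper_width: 0.351
grasp_force: 0.0
```

Request:
carry_out --motion '[0, 0, 0, 0, 0, 0, -1, 0, 0, 0, 0, 0, 0, -1, 0, 0, 0, 0, 0, 0, -1, 0, 0, 0, 0, 0, 0, -1, 0, 0, 0, 0, 0, 0, -1, 0, 0, 0, 0, 0, 0, -1]'

```text
time_s: 14.5
position: [354.5, 280.9, 48.2]
orientation: [-0.0, 0.981, 0.192, 0.001]
ft_force: [0.8, -1.4, 6.0]
gripper_width: 0.22
grasp_force: 39.4
```

Run:
```python
from h import *
p=bot.get_state()["position"]; print(bot.get_state()["gripper_width"])
go(p[0]+294.1,p[1]-446.6,130,-.304)
```

```text
0.21989427414364718
t 14.5 pos [354.5 280.9  48.2] yaw 0.386 tilt [ 0.0019  0.001  -1.    ] | total shares [ 0.5228  2.6222 -0.4085] turn 0.4599
```

Request:
carry_out --motion '[0, 0, -0.03, 0, 0, 0, -1, 0, 0, -0.08, 0, 0, 0, -1, 0, 0, -0.12, 0, 0, 0, -1, 0, 0, -0.12, 0, 0, 0, -1, 0.015, 0.077, -0.08, 0, 0, 0, -1, 0.025, 0.12, -0.03, 0, 0, 0, -1, 0.03, 0.15, 0, 0, 0, 0, -1, 0.03, 0.15, 0, 0, 0, 0, -1, 0.03, 0.15, 0, 0, 0, 0, -1, 0.03, 0.15, 0, 0, 0, 0, -1, 0.03, 0.15, 0, 0, 0, 0, -1, 0.03, 0.15, 0, 0, 0, 0, -1]'

```text
time_s: 15.5
position: [477.5, 92.4, 139.2]
orientation: [-0.0, 0.981, 0.192, -0.0]
ft_force: [0.1, -0.0, -3.9]
gripper_width: 0.218
grasp_force: 39.6
```

Request:
carry_out --motion '[0.03, 0.15, 0, 0, 0, 0, -1, 0.03, 0.15, 0, 0, 0, 0, -1, 0.03, 0.15, 0, 0, 0, 0, -1, 0.03, 0.15, 0, 0, 0, 0, -1, 0.03, 0.15, 0, 0, 0, 0, -1, 0.03, 0.15, 0, 0, 0, 0, -1, 0.03, 0.15, 0, 0, 0, 0, -1, 0.03, 0.15, 0, 0, 0, 0, -1, 0.03, 0.13, 0, 0, 0, 0, -1, 0.023, 0.12, 0, 0, 0, 0, -1, 0.01, 0.075, 0, 0, 0, 0, -1, 0, 0, 0, 0, 0, 0, -1]'

```text
time_s: 16.5
position: [648.7, -168.1, 138.4]
orientation: [0.0, 0.982, 0.191, -0.0]
ft_force: [0.7, 1.2, -5.0]
gripper_width: 0.22
grasp_force: 39.9
```

Request:
carry_out --motion '[0, 0, 0, 0, 0, 0.04, -1, 0, 0, 0, 0, 0, 0.06, -1, 0, 0, 0, 0, 0, 0.06, -1, 0, 0, 0, 0, 0, 0.06, -1, 0, 0, 0, 0, 0, 0.06, -1, 0, 0, 0, 0, 0, 0.06, -1, 0, 0, 0, 0, 0, 0.06, -1, 0, 0, 0, 0, 0, 0.04, -1, 0, 0, 0, 0, 0, 0.02, -1, 0, 0, 0, 0, 0, 0, -1, 0, 0, 0, 0, 0, 0, -1, 0, 0, 0, 0, 0, 0, -1]'

```text
time_s: 17.5
position: [647.9, -165.6, 139.0]
orientation: [-0.0, 0.989, -0.151, -0.0]
ft_force: [0.1, 0.5, -5.1]
gripper_width: 0.22
grasp_force: 39.9
```

Run:
```python
from h import *
print(bot.get_state()["gripper_width"],bot.get_state()["ft_force"])
go(648.6,-165.7,62.2,-.304)
```

```text
0.21974167222674149 [ 0.06501447  0.53977611 -5.07553575]
t 17.5 pos [ 647.9 -165.6  139. ] yaw -0.303 tilt [-1.e-04  1.e-04 -1.e+00] | total shares [ 0.0036 -0.0004  0.384 ] turn 0.0009
```

Request:
carry_out --motion '[0.003, 0, 0.05, 0, 0, 0, -1, 0, 0, 0.09, 0, 0, 0, -1, 0, 0, 0.09, 0, 0, 0, -1, 0, 0, 0.06, 0, 0, 0, -1, 0, 0, 0.04, 0, 0, 0, -1, 0, 0, 0.02, 0, 0, 0, -1, 0, 0, 0.01, 0, 0, 0, -1, 0, 0, 0, 0, 0, 0, -1, 0, 0, 0, 0, 0, 0, -1, 0, 0, 0, 0, 0, 0, -1]'

```text
time_s: 18.33
position: [649.0, -166.2, 67.8]
orientation: [0.0, 0.988, -0.152, 0.001]
ft_force: [-0.5, 0.5, -5.3]
gripper_width: 0.217
grasp_force: 39.9
```

Run:
```python
from h import *
go(648.6,-165.7,62.2,-.304)
```

```text
t 18.33 pos [ 649.  -166.2   67.8] yaw -0.304 tilt [ 1.2e-03 -3.0e-04 -1.0e+00] | total shares [-0.0028 -0.002   0.0282] turn -0.0001
```

Request:
carry_out --motion '[-0.002, -0.001, 0.01, 0, 0, 0, -1, 0, 0, 0.007, 0, 0, 0, -1, 0, 0, 0.005, 0, 0, 0, -1, 0, 0, 0.004, 0, 0, 0, -1, 0, 0, 0.003, 0, 0, 0, -1, 0, 0, 0.003, 0, 0, 0, -1, 0, 0, 0, 0, 0, 0, -1]'

```text
time_s: 18.92
position: [648.5, -165.9, 62.3]
orientation: [0.0, 0.988, -0.152, 0.0]
ft_force: [-8.9, 2.2, 12.8]
gripper_width: 0.218
grasp_force: 41.8
```

Request:
carry_out --motion '[0, 0, 0, 0, 0, 0, 0, 0, 0, 0, 0, 0, 0, 0.2, 0, 0, 0, 0, 0, 0, 0.2, 0, 0, -0.03, 0, 0, 0, 0.2, 0, 0, -0.1, 0, 0, 0, 0.4, 0, 0, -0.2, 0, 0, 0, 1, -0.1, -0.072, -0.1, 0, 0, 0, 1, -0.14, -0.1, 0, 0, 0, 0, 1, -0.14, -0.1, 0, 0, 0, 0, 1, -0.14, -0.1, 0, 0, 0, 0, 1, -0.14, -0.1, 0, 0, 0, 0, 1, -0.14, -0.1, 0, 0, 0, 0, 1]'

```text
time_s: 19.92
position: [528.8, -7.7, 147.0]
orientation: [-0.0, 0.988, -0.152, 0.0]
ft_force: [0.7, 0.6, 0.9]
gripper_width: 1.001
grasp_force: 0.0
```

Request:
carry_out --motion '[-0.14, -0.1, 0, 0, 0, 0, 1, -0.14, -0.1, 0, 0, 0, 0, 1, -0.12, -0.08, 0, 0, 0, 0, 1, -0.074, -0.055, 0, 0, 0, 0, 1, 0, 0, 0, 0, 0, -0.07, 1, 0, 0, 0, 0, 0, -0.07, 1, 0, 0, 0, 0, 0, -0.08, 1, 0, 0, 0, 0, 0, -0.08, 1, 0, 0, 0, 0, 0, -0.08, 1, 0, 0, 0, 0, 0, -0.08, 1, 0, 0, 0, 0, 0, -0.08, 1, 0, 0, 0, 0, 0, 0, 1]'

```text
time_s: 20.92
position: [459.6, 83.6, 147.0]
orientation: [0.0, 0.967, 0.253, 0.0]
ft_force: [-0.1, 0.3, -1.1]
gripper_width: 0.997
grasp_force: 0.0
```

```bash
cat > p2.py <<'E'
from ph import *
import sys
IN=dict(disc=((513.57,-389.39,0),(510.04,-391.83,0)),button=((625.73,150.05,0),(622.07,147.16,0)),square=((650.93,-164.24,-.122),(647.22,-166.69,-.130)),bar=((505.49,346.05,1.346),(502.3,342.7,1.337)))
for j,n in enumerate(C):
    im=viewer.capture(n); cv2.imwrite(f"pics/{n}{sys.argv[1]}.png",im[:,:,::-1])
    for k in sys.argv[2:]:
        p=IN[k][j]; y=k in("square","bar"); best=min((pfit(n,im,SH[k],(p[0]+a,p[1]+b,p[2]),14,SH[k],p,yaw=y) for a,b in((2,2),(-3,-3))),key=lambda r:r[-1])
        print(n,k,"weight-inlay",np.round(best[:-1]-p[:len(best)-1],2),"res",best[-1])
E
python3 p2.py 5 disc button square
python3 - <<'E'
from h import *
go(459.6,83.5,47.5)
E
```

```text
top disc weight-inlay [ 0.82 -0.98] res 12.466
top button weight-inlay [-17.37   9.04] res 26.164
top square weight-inlay [ 0.44 -1.53 -0.02] res 20.576
scene disc weight-inlay [ 1.21 -1.12] res 10.758
scene button weight-inlay [1.97 1.16] res 24.406
scene square weight-inlay [ 0.44 -1.73 -0.01] res 23.689
t 21.02 pos [459.6  83.6 146.8] yaw 0.501 tilt [ 5.e-04  0.e+00 -1.e+00] | total shares [-5.000e-04  2.000e-04  4.967e-01] turn 0
```

Request:
carry_out --motion '[0, 0, 0.08, 0, 0, 0, 1, 0, 0, 0.12, 0, 0, 0, 1, 0, 0, 0.12, 0, 0, 0, 1, 0, 0, 0.09, 0, 0, 0, 0.5, 0, 0, 0.057, 0, 0, 0, 0, 0, 0, 0.03, 0, 0, 0, 0, 0, 0, 0, 0, 0, 0, -0.3, 0, 0, 0, 0, 0, 0, -0.3]'

```text
time_s: 21.68
position: [459.9, 83.6, 47.8]
orientation: [0.0, 0.968, 0.25, 0.0]
ft_force: [-0.2, 0.8, 0.3]
gripper_width: 0.349
grasp_force: 0.0
```

Request:
carry_out --motion '[0, 0, 0, 0, 0, 0, -1, 0, 0, 0, 0, 0, 0, -1, 0, 0, 0, 0, 0, 0, -1, 0, 0, 0, 0, 0, 0, -1, 0, 0, 0, 0, 0, 0, -1, 0, 0, 0, 0, 0, 0, -1]'

```text
time_s: 22.18
position: [460.2, 83.7, 48.5]
orientation: [0.0, 0.968, 0.25, 0.001]
ft_force: [-2.4, -0.3, 6.6]
gripper_width: 0.218
grasp_force: 39.4
```

Run:
```python
from h import *
s=bot.get_state();p=s["position"]; print(s["gripper_width"])
go(p[0]+43.7,p[1]+260.1,135,yaw(s)-.78)
```

```text
0.21817517206232667
t 22.18 pos [460.2  83.7  48.5] yaw 0.505 tilt [ 1.9e-03  3.0e-04 -1.0e+00] | total shares [ 0.8217 -1.0318 -0.4318] turn 0.52
```

Request:
carry_out --motion '[0, 0, -0.03, 0, 0, 0, -1, 0, 0, -0.08, 0, 0, 0, -1, 0, 0, -0.12, 0, 0, 0, -1, 0, 0, -0.14, 0, 0, 0, -1, 0, 0, -0.13, 0, 0, 0, -1, 0, 0, -0.1, 0, 0, 0, -1, 0.04, -0.05, 0, 0, 0, 0, -1, 0.08, -0.1, 0, 0, 0, 0, -1, 0.1, -0.125, 0, 0, 0, 0, -1, 0.1, -0.125, 0, 0, 0, 0, -1, 0.1, -0.125, 0, 0, 0, 0, -1, 0.1, -0.125, 0, 0, 0, 0, -1]'

```text
time_s: 23.18
position: [487.3, 249.2, 167.3]
orientation: [0.0, 0.968, 0.25, -0.0]
ft_force: [0.8, -1.0, -5.2]
gripper_width: 0.218
grasp_force: 39.7
```

Request:
carry_out --motion '[0.1, -0.125, 0, 0, 0, 0, -1, 0.1, -0.125, 0, 0, 0, 0, -1, 0.07, -0.09, 0, 0, 0, 0, -1, 0.032, -0.042, 0, 0, 0, 0, -1, 0, 0, 0, 0, 0, 0.05, -1, 0, 0, 0, 0, 0, 0.08, -1, 0, 0, 0, 0, 0, 0.08, -1, 0, 0, 0, 0, 0, 0.08, -1, 0, 0, 0, 0, 0, 0.08, -1, 0, 0, 0, 0, 0, 0.08, -1, 0, 0, 0, 0, 0, 0.05, -1, 0, 0, 0, 0, 0, 0.02, -1]'

```text
time_s: 24.18
position: [503.2, 343.3, 167.2]
orientation: [0.0, 0.99, -0.139, -0.0]
ft_force: [0.7, -0.1, -4.1]
gripper_width: 0.221
grasp_force: 39.8
```

Request:
carry_out --motion '[0, 0, 0, 0, 0, 0, -1, 0, 0, 0, 0, 0, 0, -1]'

```text
time_s: 24.35
position: [503.3, 343.4, 167.2]
orientation: [0.0, 0.991, -0.136, -0.0]
ft_force: [-0.1, -0.3, -4.4]
gripper_width: 0.214
grasp_force: 39.8
```

Run:
```python
from h import *
s=bot.get_state(); print(s["gripper_width"],s["ft_force"],s["joint_pos"][5])
go(503.9,343.8,62.5,-.275)
im=viewer.capture("scene"); cv2.imwrite("pics/bar.png",im[60:260,240:480,::-1])
```

```text
0.21431390503801565 [-0.11241288 -0.31429524 -4.38667319] 2.4010093483943535
t 24.35 pos [503.3 343.4 167.2] yaw -0.273 tilt [-2.e-04 -2.e-04 -1.e+00] | total shares [ 0.0026 -0.0027  0.5234] turn 0.0012
```

View pics/bar.png

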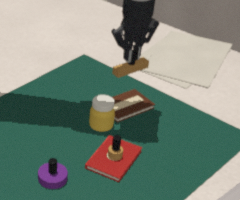

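Request:
carry_out --motion '[0.002, -0.002, 0.06, 0, 0, 0, -1, 0, 0, 0.11, 0, 0, 0, -1, 0, 0, 0.12, 0, 0, 0, -1, 0, 0, 0.09, 0, 0, 0, -1, 0, 0, 0.06, 0, 0, 0, -1, 0, 0, 0.035, 0, 0, 0, -1, 0, 0, 0.02, 0, 0, 0, -1, 0, 0, 0, 0, 0, 0, -1, 0, 0, 0, 0, 0, 0, -1, 0, 0, 0, 0, 0, 0, -1]'

```text
time_s: 25.23
position: [504.3, 344.4, 69.3]
orientation: [-0.001, 0.991, -0.137, 0.001]
ft_force: [-0.2, -0.7, -5.5]
gripper_width: 0.221
grasp_force: 39.8
```

Run:
```python
from h import *
go(503.9,343.8,62.5,-.275)
```

```text
t 25.23 pos [504.3 344.4  69.3] yaw -0.274 tilt [ 1.4e-03  9.0e-04 -1.0e+00] | total shares [-0.0013  0.0034  0.0338] turn 0.0006
```

Request:
carry_out --motion '[-0.001, 0.002, 0.012, 0, 0, 0, -1, 0, 0, 0.009, 0, 0, 0, -1, 0, 0, 0.006, 0, 0, 0, -1, 0, 0, 0.004, 0, 0, 0, -1, 0, 0, 0.003, 0, 0, 0, -1, 0, 0, 0.002, 0, 0, 0, -1, 0, 0, 0, 0, 0, 0, -1]'

```text
time_s: 25.82
position: [503.8, 343.7, 62.5]
orientation: [-0.0, 0.991, -0.137, 0.0]
ft_force: [-6.5, -6.9, 11.8]
gripper_width: 0.217
grasp_force: 41.7
```

Request:
carry_out --motion '[0, 0, 0, 0, 0, 0, 0, 0, 0, 0, 0, 0, 0, 0.2, 0, 0, 0, 0, 0, 0, 0.2, 0, 0, -0.03, 0, 0, 0, 0.2, 0, 0, -0.1, 0, 0, 0, 0.2, 0, 0, -0.2, 0, 0, 0, 1, 0, 0, -0.18, 0, 0, 0, 1, -0.07, 0.14, 0, 0, 0, 0, 1, -0.07, 0.14, 0, 0, 0, 0, 1, -0.07, 0.14, 0, 0, 0, 0, 1, -0.07, 0.14, 0, 0, 0, 0, 1, -0.07, 0.14, 0, 0, 0, 0, 1]'

```text
time_s: 26.82
position: [397.2, 227.0, 163.1]
orientation: [-0.0, 0.991, -0.137, 0.0]
ft_force: [-0.1, -0.3, 0.9]
gripper_width: 1.004
grasp_force: 0.0
```

```bash
python3 p2.py 6 disc button square bar
python3 - <<'E'
import cv2,numpy as np
a=cv2.imread("pics/top6.png"); b=cv2.imread("pics/scene6.png"); z=lambda u:cv2.resize(u,(380,290),interpolation=cv2.INTER_CUBIC)
cv2.imwrite("pics/f.png",np.vstack([np.hstack([z(a[120:175,330:405]),z(b[255:325,220:310])]),np.hstack([z(a[175:240,105:190]),z(b[135:190,335:405])])]))
E
```

```text
top disc weight-inlay [ 0.82 -0.98] res 12.473
top button weight-inlay [2.1  1.08] res 11.127
top square weight-inlay [ 0.44 -1.53 -0.02] res 20.577
top bar weight-inlay [  9.64 -35.88  -0.91] res 20.266
scene disc weight-inlay [ 1.21 -1.12] res 10.793
scene button weight-inlay [1.94 1.1 ] res 24.379
scene square weight-inlay [ 0.76 -1.65 -0.01] res 23.68
scene bar weight-inlay [ 0.53 -2.65 -0.03] res 30.15
```

View pics/f.png

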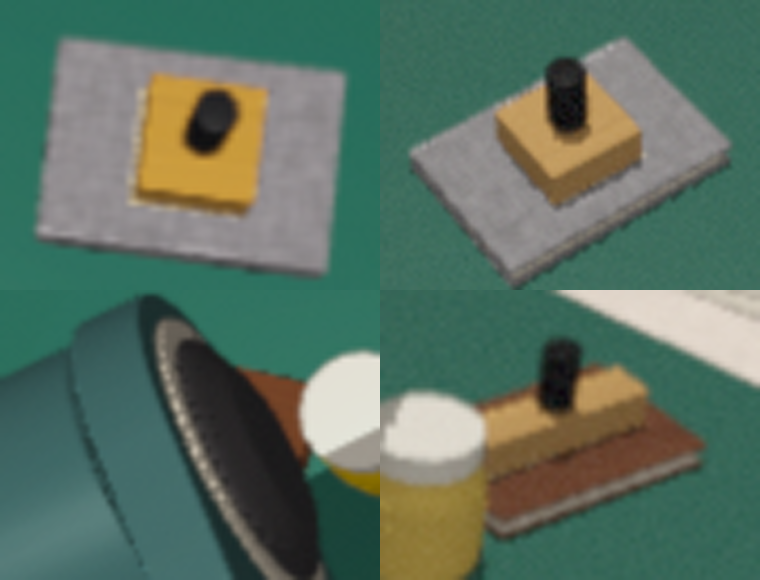

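Run:
```python
from h import *
go(624.2,148.5,130,.386)
```

```text
t 26.92 pos [396.5 226.  163.8] yaw -0.275 tilt [ 1.4e-03  4.0e-04 -1.0e+00] | total shares [1.2009 0.0639 0.1703] turn -0.4407
```

Request:
carry_out --motion '[0.12, 0.007, 0, 0, 0, 0, 1, 0.16, 0.008, 0, 0, 0, 0, 1, 0.16, 0.008, 0, 0, 0, 0, 1, 0.16, 0.008, 0, 0, 0, 0, 1, 0.16, 0.008, 0, 0, 0, 0, 1, 0.16, 0.008, 0, 0, 0, 0, 1, 0.16, 0.008, 0, 0, 0, 0, 1, 0.12, 0.009, 0, 0, 0, 0, 1, 0, 0, 0.04, 0, 0, -0.07, 1, 0, 0, 0.06, 0, 0, -0.08, 1, 0, 0, 0.05, 0, 0, -0.08, 1, 0, 0, 0.02, 0, 0, -0.08, 1]'

```text
time_s: 27.92
position: [625.9, 150.6, 127.3]
orientation: [0.0, 0.995, 0.098, -0.001]
ft_force: [-0.6, 0.6, -0.2]
gripper_width: 0.998
grasp_force: 0.0
```

Request:
carry_out --motion '[0, 0, 0, 0, 0, -0.08, 0.2, 0, 0, 0, 0, 0, -0.051, 0.2, 0, 0, 0, 0, 0, 0, 0.2, 0, 0, 0, 0, 0, 0, 0.2, 0, 0, 0, 0, 0, 0, 0.2]'

```text
time_s: 28.33
position: [626.1, 150.7, 129.1]
orientation: [-0.0, 0.982, 0.191, 0.0]
ft_force: [0.3, 0.2, 1.0]
gripper_width: 0.602
grasp_force: 0.0
```

```bash
python3 p2.py 7 bar button
python3 - <<'E'
from h import *
go(624.2,148.5,62.3,.386)
E
```

```text
top bar weight-inlay [ 9.98 -3.1  -0.36] res 25.704
top button weight-inlay [-4.12 15.71] res 13.934
scene bar weight-inlay [-4.68 -8.09  0.66] res 30.703
scene button weight-inlay [1.78 1.79] res 26.033
t 28.43 pos [625.9 150.7 129. ] yaw 0.385 tilt [ 1.e-04  0.e+00 -1.e+00] | total shares [-0.0122  0.0068  0.3336] turn -0.0004
```

Request:
carry_out --motion '[-0.012, 0.007, 0.06, 0, 0, 0, 0.2, 0, 0, 0.1, 0, 0, 0, 0.2, 0, 0, 0.09, 0, 0, 0, 0.2, 0, 0, 0.06, 0, 0, 0, 0.2, 0, 0, 0.02, 0, 0, 0, 0.2, 0, 0, 0, 0, 0, 0, 0.2, 0, 0, 0, 0, 0, 0, 0.2]'

```text
time_s: 29.02
position: [624.4, 148.5, 63.4]
orientation: [-0.0, 0.981, 0.192, 0.0]
ft_force: [-0.1, 0.1, 0.2]
gripper_width: 0.604
grasp_force: 0.0
```

Run:
```python
from h import *
go(624.2,148.5,62.3,.386)
```

```text
t 29.02 pos [624.4 148.5  63.4] yaw 0.387 tilt [ 4.e-04  1.e-04 -1.e+00] | total shares [-0.0007 -0.0005  0.0054] turn 0.0007
```

Request:
carry_out --motion '[0, 0, 0, 0, 0, 0, -0.3, 0, 0, 0, 0, 0, 0, -0.5, 0, 0, 0, 0, 0, 0, -1, 0, 0, 0, 0, 0, 0, -1, 0, 0, 0, 0, 0, 0, -1, 0, 0, 0, 0, 0, 0, -1, 0, 0, -0.01, 0, 0, 0, -1, 0, 0, -0.01, 0, 0, 0, -1, 0, 0, 0, 0, 0, 0, -1, 0, 0, 0, 0, 0, 0, -1]'

```text
time_s: 29.85
position: [624.1, 148.4, 66.8]
orientation: [-0.0, 0.981, 0.192, -0.0]
ft_force: [-0.8, 1.1, -1.6]
gripper_width: 0.216
grasp_force: 39.1
```

Request:
carry_out --motion '[-0.011, 0.001, 0, 0, 0, 0, -1, 0, 0, 0, 0, 0, 0, -1, 0, 0, 0, 0, 0, 0, -1, 0, 0, 0, 0, 0, 0, -1]'

```text
time_s: 30.18
position: [622.1, 147.4, 66.8]
orientation: [-0.0, 0.981, 0.192, -0.0]
ft_force: [-0.1, 0.9, -1.6]
gripper_width: 0.216
grasp_force: 39.1
```

Run:
```python
from h import *
go(622.2,147.4,63.6,.386)
```

```text
t 30.18 pos [622.1 147.4  66.8] yaw 0.387 tilt [-1.e-04 -0.e+00 -1.e+00] | total shares [0.0004 0.     0.016 ] turn 0.0008
```

Request:
carry_out --motion '[0, 0, 0.008, 0, 0, 0, -1, 0, 0, 0.006, 0, 0, 0, -1, 0, 0, 0.004, 0, 0, 0, -1, 0, 0, 0.003, 0, 0, 0, -1, 0, 0, 0, 0, 0, 0, -1]'

```text
time_s: 30.6
position: [622.5, 147.5, 63.9]
orientation: [-0.0, 0.981, 0.192, 0.0]
ft_force: [-4.4, 0.1, 9.8]
gripper_width: 0.218
grasp_force: 40.3
```

Request:
carry_out --motion '[0, 0, 0, 0, 0, 0, 0, 0, 0, 0, 0, 0, 0, 0.2, 0, 0, 0, 0, 0, 0, 0.2, 0, 0, -0.03, 0, 0, 0, 0.2, 0, 0, -0.1, 0, 0, 0, 0.2, 0, 0, -0.15, 0, 0, 0, 0.2, 0, 0, -0.08, 0, 0, 0, 0.2, -0.04, 0.12, 0, 0, 0, 0, 0.2, -0.055, 0.18, 0, 0, 0, 0, 0.2, -0.055, 0.18, 0, 0, 0, 0, 0.2, -0.055, 0.18, 0, 0, 0, 0, 0.2, -0.055, 0.18, 0, 0, 0, 0, 0.2]'

```text
time_s: 31.6
position: [637.4, -29.4, 135.3]
orientation: [0.0, 0.981, 0.193, 0.0]
ft_force: [1.0, 0.5, 0.2]
gripper_width: 0.596
grasp_force: 0.0
```

Request:
carry_out --motion '[-0.055, 0.18, 0, 0, 0, 0, 0.2, -0.055, 0.18, 0, 0, 0, 0, 0.2, -0.055, 0.17, 0, 0, 0, 0, 0.2, -0.044, 0.13, 0, 0, 0, 0, 0.2, 0, 0, 0, 0, 0, 0.06, 0.2, 0, 0, 0, 0, 0, 0.08, 0.2, 0, 0, 0, 0, 0, 0.08, 0.2, 0, 0, 0, 0, 0, 0.08, 0.2, 0, 0, 0, 0, 0, 0.08, 0.2, 0, 0, 0, 0, 0, 0.08, 0.2, 0, 0, 0, 0, 0, 0, 0.2, 0, 0, 0, 0, 0, 0, 0.2]'

```text
time_s: 32.6
position: [648.7, -165.8, 135.0]
orientation: [0.0, 0.989, -0.149, 0.0]
ft_force: [-0.9, -0.3, -0.6]
gripper_width: 0.597
grasp_force: 0.0
```

```bash
python3 p2.py 8 bar button
python3 - <<'E'
from h import *
go(648.5,-165.9,63,-.304)
E
```

```text
top bar weight-inlay [ 0.41 -1.2  -0.01] res 23.806
top button weight-inlay [-0.16 -0.23] res 10.871
scene bar weight-inlay [ 0.53 -2.66 -0.03] res 30.137
scene button weight-inlay [-0.58  0.77] res 24.441
t 32.7 pos [ 648.7 -165.8  134.9] yaw -0.299 tilt [ 1.e-04 -0.e+00 -1.e+00] | total shares [-0.0006  0.0006  0.3593] turn 0.0036
```

Request:
carry_out --motion '[-0.001, 0.001, 0.06, 0, 0, 0.003, 0.2, 0, 0, 0.1, 0, 0, 0, 0.2, 0, 0, 0.1, 0, 0, 0, 0.2, 0, 0, 0.065, 0, 0, 0, 0.2, 0, 0, 0.03, 0, 0, 0, 0.2, 0, 0, 0, 0, 0, 0, 0, 0, 0, 0, 0, 0, 0, -0.3, 0, 0, 0, 0, 0, 0, -0.5, 0, 0, 0, 0, 0, 0, -1, 0, 0, 0, 0, 0, 0, -1, 0, 0, 0, 0, 0, 0, -1, 0, 0, 0, 0, 0, 0, -1]'

```text
time_s: 33.7
position: [648.9, -166.1, 65.1]
orientation: [0.0, 0.988, -0.153, 0.001]
ft_force: [-0.7, 0.7, 7.1]
gripper_width: 0.219
grasp_force: 39.4
```

Request:
carry_out --motion '[0, 0, -0.01, 0, 0, 0, -1, 0, 0, -0.01, 0, 0, 0, -1, 0, 0, 0, 0, 0, 0, -1, -0.005, -0.007, 0, 0, 0, 0, -1, 0, 0, 0, 0, 0, 0, -1, 0, 0, 0, 0, 0, 0, -1, 0, 0, 0, 0, 0, 0, -1]'

```text
time_s: 34.28
position: [647.8, -164.2, 67.5]
orientation: [-0.0, 0.988, -0.153, -0.0]
ft_force: [-0.5, -0.4, -4.6]
gripper_width: 0.223
grasp_force: 39.2
```

Run:
```python
from h import *
go(648,-164.3,63.4,-.304)
```

```text
t 34.28 pos [ 647.8 -164.2   67.5] yaw -0.307 tilt [-3.e-04  1.e-04 -1.e+00] | total shares [ 0.0012 -0.0001  0.0205] turn -0.0021
```

Request:
carry_out --motion '[0.001, 0, 0.005, 0, 0, -0.004, -1, 0, 0, 0.004, 0, 0, 0, -1, 0, 0, 0.003, 0, 0, 0, -1, 0, 0, 0.003, 0, 0, 0, -1, 0, 0, 0.002, 0, 0, 0, -1, 0, 0, 0, 0, 0, 0, -1]'

```text
time_s: 34.78
position: [648.1, -164.4, 65.1]
orientation: [0.0, 0.989, -0.15, 0.0]
ft_force: [-5.0, 1.9, 4.9]
gripper_width: 0.218
grasp_force: 40.1
```

Request:
carry_out --motion '[0, 0, 0, 0, 0, 0, 0, 0, 0, 0, 0, 0, 0, 0.2, 0, 0, 0, 0, 0, 0, 0.2, 0, 0, -0.03, 0, 0, 0, 0.2, 0, 0, -0.1, 0, 0, 0, 0.2, 0, 0, -0.15, 0, 0, 0, 0.2, 0, 0, -0.08, 0, 0, 0, 0.2, -0.03, 0.12, 0, 0, 0, 0, 0.2, -0.04, 0.17, 0, 0, 0, 0, 0.2, -0.04, 0.17, 0, 0, 0, 0, 0.2, -0.04, 0.17, 0, 0, 0, 0, 0.2, -0.04, 0.17, 0, 0, 0, 0, 0.2]'

```text
time_s: 35.78
position: [563.4, -307.1, 137.0]
orientation: [0.0, 0.989, -0.15, 0.0]
ft_force: [1.6, 0.3, -0.4]
gripper_width: 0.599
grasp_force: 0.0
```

Request:
carry_out --motion '[-0.04, 0.17, 0, 0, 0, 0, 0.2, -0.04, 0.17, 0, 0, 0, 0, 0.2, -0.04, 0.146, 0, 0, 0, 0, 0.2, 0, 0, 0, 0, 0, -0.06, 0.2, 0, 0, 0, 0, 0, -0.08, 0.2, 0, 0, 0, 0, 0, -0.08, 0.2, 0, 0, 0, 0, 0, -0.08, 0.2, 0, 0, 0, 0, 0, -0.08, 0.2, 0, 0, 0, 0, 0, -0.08, 0.2, 0, 0, 0, 0, 0, 0, 0.2, 0, 0, 0, 0, 0, 0, 0.2]'

```text
time_s: 36.7
position: [512.6, -391.6, 136.7]
orientation: [0.0, 0.982, 0.191, 0.0]
ft_force: [-0.1, 0.2, -0.3]
gripper_width: 0.598
grasp_force: 0.0
```

```bash
python3 p2.py 9 bar button square
python3 - <<'E'
from h import *
go(511.9,-391.3,62,.386)
E
```

```text
top bar weight-inlay [ 0.41 -1.2  -0.01] res 23.813
top button weight-inlay [-0.16 -0.23] res 10.876
top square weight-inlay [-0.74  0.15 -0.02] res 20.538
scene bar weight-inlay [ 0.51 -2.6  -0.04] res 30.18
scene button weight-inlay [ 0.09 -0.08] res 24.454
scene square weight-inlay [-0.23  0.08  0.  ] res 23.536
t 36.8 pos [ 512.6 -391.6  136.5] yaw 0.385 tilt [ 2.e-04 -2.e-04 -1.e+00] | total shares [-0.0026 -0.0027  0.3727] turn -0.0008
```

Request:
carry_out --motion '[-0.003, -0.003, 0.06, 0, 0, 0, 0.2, 0, 0, 0.1, 0, 0, 0, 0.2, 0, 0, 0.1, 0, 0, 0, 0.2, 0, 0, 0.07, 0, 0, 0, 0.2, 0, 0, 0.035, 0, 0, 0, 0.2, 0, 0, 0, 0, 0, 0, 0, 0, 0, 0, 0, 0, 0, -0.3, 0, 0, 0, 0, 0, 0, -0.5, 0, 0, 0, 0, 0, 0, -1, 0, 0, 0, 0, 0, 0, -1, 0, 0, 0, 0, 0, 0, -1, 0, 0, 0, 0, 0, 0, -1]'

```text
time_s: 37.8
position: [512.2, -391.6, 64.6]
orientation: [0.001, 0.981, 0.193, 0.001]
ft_force: [-0.6, 2.0, 6.8]
gripper_width: 0.216
grasp_force: 39.6
```

Request:
carry_out --motion '[0, 0, -0.01, 0, 0, 0, -1, 0, 0, -0.01, 0, 0, 0, -1, 0, 0, 0, 0, 0, 0, -1, -0.003, -0.007, 0, 0, 0, 0, -1, 0, 0, 0, 0, 0, 0, -1, 0, 0, 0, 0, 0, 0, -1, 0, 0, 0, 0, 0, 0, -1]'

```text
time_s: 38.38
position: [510.6, -390.1, 67.1]
orientation: [-0.0, 0.981, 0.193, -0.0]
ft_force: [-0.2, -0.5, -4.6]
gripper_width: 0.219
grasp_force: 39.3
```

Run:
```python
from h import *
go(510.9,-390.2,63,.386)
```

```text
t 38.38 pos [ 510.6 -390.1   67.1] yaw 0.389 tilt [-3.e-04  2.e-04 -1.e+00] | total shares [0.0014 0.001  0.0205] turn 0.0019
```

Request:
carry_out --motion '[0.002, 0, 0.005, 0, 0, 0, -1, 0, 0, 0.004, 0, 0, 0, -1, 0, 0, 0.003, 0, 0, 0, -1, 0, 0, 0.003, 0, 0, 0, -1, 0, 0, 0.002, 0, 0, 0, -1, 0, 0, 0, 0, 0, 0, -1]'

```text
time_s: 38.88
position: [511.0, -390.1, 64.6]
orientation: [0.0, 0.981, 0.193, 0.0]
ft_force: [-4.5, 3.7, 4.0]
gripper_width: 0.218
grasp_force: 40.2
```

Request:
carry_out --motion '[0, 0, 0, 0, 0, 0, 0, 0, 0, 0, 0, 0, 0, 0.2, 0, 0, 0, 0, 0, 0, 0.2, 0, 0, -0.03, 0, 0, 0, 0.2, 0, 0, -0.1, 0, 0, 0, 0.2, 0, 0, -0.17, 0, 0, 0, 0.2, 0, 0, -0.17, 0, 0, 0, 0.2, -0.15, -0.15, -0.05, 0, 0, 0, 0.2, -0.15, -0.15, 0, 0, 0, 0, 0.2, -0.1, -0.15, 0, 0, 0, 0, 0.2, 0, -0.15, 0, 0, 0, 0, 0.2, 0, 0, 0, 0, 0, 0, 0.2]'

```text
time_s: 39.88
position: [392.0, -307.7, 168.4]
orientation: [0.0, 0.981, 0.193, 0.001]
ft_force: [-0.8, 0.9, 0.5]
gripper_width: 0.6
grasp_force: 0.0
```

```bash
python3 p2.py 10 disc bar button square
python3 - <<'E'
from h import *
go(503.8,343.7,62,-.274); print(bot.get_state()["joint_pos"].round(2))
import cv2,numpy as np
a=cv2.imread("pics/top10.png"); b=cv2.imread("pics/scene10.png"); z=lambda u:cv2.resize(u,(380,290),interpolation=cv2.INTER_CUBIC)
cv2.imwrite("pics/g.png",np.vstack([np.hstack([z(a[175:240,105:190]),z(b[135:190,335:405])]),np.hstack([cv2.resize(a,(380,290)),z(a[180:240,430:510])])]))
E
```

```text
top disc weight-inlay [0.21 0.11] res 24.456
top bar weight-inlay [ 0.29 -1.44 -0.01] res 23.787
top button weight-inlay [-0.16 -0.23] res 10.872
top square weight-inlay [-0.74  0.15 -0.02] res 20.536
scene disc weight-inlay [ 0.64 -0.14] res 17.156
scene bar weight-inlay [ 0.38 -2.33 -0.03] res 30.105
scene button weight-inlay [-0.36  0.65] res 24.475
scene square weight-inlay [-0.18  0.17 -0.  ] res 23.545
t 39.98 pos [ 394.  -310.1  168.6] yaw 0.389 tilt [ 0.0017 -0.0015 -1.    ] | total shares [ 1.7483 -2.8173  0.5291] turn 0.4422
[-0.72 -0.24  1.91 -0.    1.47  0.46]
```

View pics/g.png

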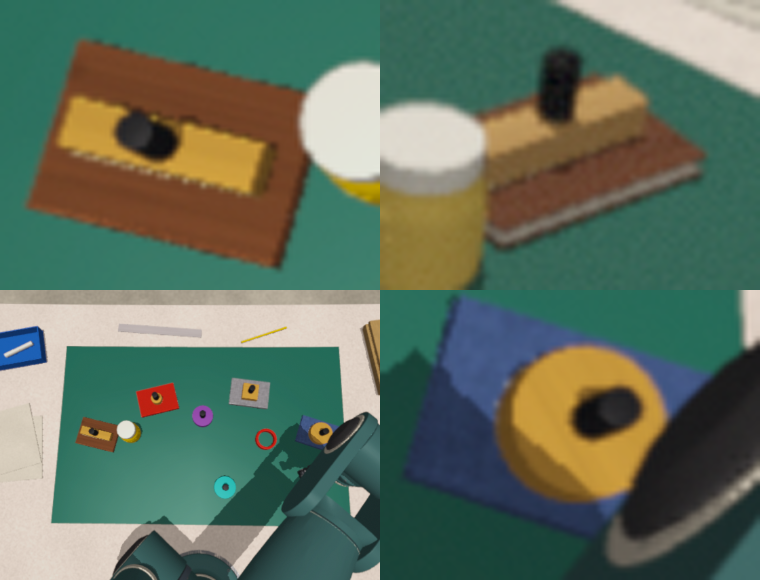

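Request:
carry_out --motion '[0.05, -0.08, 0, 0, 0, 0, 0.2, 0.097, -0.156, 0, 0, 0, 0, 0.2, 0.097, -0.156, 0, 0, 0, 0, 0.2, 0.097, -0.156, 0, 0, 0, 0, 0.2, 0.097, -0.156, 0, 0, 0, 0, 0.2, 0.097, -0.156, 0, 0, 0, 0, 0.2, 0.097, -0.156, 0, 0, 0, 0, 0.2, 0.097, -0.156, 0, 0, 0, 0, 0.2, 0.097, -0.156, 0, 0, 0, 0, 0.2, 0.097, -0.156, 0, 0, 0, 0, 0.2, 0.097, -0.156, 0, 0, 0, 0, 0.2, 0.097, -0.156, 0, 0, 0, 0, 0.2]'

```text
time_s: 40.98
position: [465.4, 108.7, 167.8]
orientation: [0.0, 0.981, 0.193, 0.0]
ft_force: [0.8, -0.5, -0.4]
gripper_width: 0.601
grasp_force: 0.0
```

Request:
carry_out --motion '[0.097, -0.156, 0, 0, 0, 0, 0.2, 0.097, -0.156, 0, 0, 0, 0, 0.2, 0.097, -0.156, 0, 0, 0, 0, 0.2, 0.097, -0.156, 0, 0, 0, 0, 0.2, 0.097, -0.156, 0, 0, 0, 0, 0.2, 0.097, -0.156, 0, 0, 0, 0, 0.2, 0.05, -0.08, 0, 0, 0, 0, 0.2, 0, 0, 0, 0, 0, 0.04, 0.2, 0, 0, 0, 0, 0, 0.08, 0.2, 0, 0, 0, 0, 0, 0.08, 0.2, 0, 0, 0, 0, 0, 0.08, 0.2, 0, 0, 0, 0, 0, 0.08, 0.2]'

```text
time_s: 41.98
position: [505.4, 343.2, 167.1]
orientation: [0.0, 0.997, -0.078, -0.0]
ft_force: [-0.6, 0.3, -0.4]
gripper_width: 0.604
grasp_force: 0.0
```

Request:
carry_out --motion '[0, 0, 0, 0, 0, 0.08, 0.2, 0, 0, 0, 0, 0, 0, 0.2, 0, 0, 0, 0, 0, 0, 0.2]'

```text
time_s: 42.23
position: [505.1, 342.9, 167.2]
orientation: [0.0, 0.991, -0.133, -0.0]
ft_force: [0.3, -0.1, 0.3]
gripper_width: 0.6
grasp_force: 0.0
```

Run:
```python
from h import *
go(503.8,343.7,63.5,-.274)
```

```text
t 42.23 pos [505.1 342.9 167.2] yaw -0.267 tilt [-2.e-04 -2.e-04 -1.e+00] | total shares [-0.0072 -0.0021  0.5186] turn 0.0044
```

Request:
carry_out --motion '[-0.007, -0.002, 0.06, 0, 0, 0.004, 0.2, 0, 0, 0.1, 0, 0, 0, 0.2, 0, 0, 0.12, 0, 0, 0, 0.2, 0, 0, 0.11, 0, 0, 0, 0.2, 0, 0, 0.08, 0, 0, 0, 0.2, 0, 0, 0.04, 0, 0, 0, 0.2, 0, 0, 0, 0, 0, 0, 0.2, 0, 0, 0, 0, 0, 0, 0.2]'

```text
time_s: 42.9
position: [503.3, 343.5, 65.5]
orientation: [0.0, 0.99, -0.138, -0.0]
ft_force: [0.4, -0.3, 0.6]
gripper_width: 0.598
grasp_force: 0.0
```

Run:
```python
from h import *
go(503.8,343.7,63.5,-.274)
```

```text
t 42.9 pos [503.3 343.5  65.5] yaw -0.276 tilt [-3.e-04 -2.e-04 -1.e+00] | total shares [ 0.0023 -0.0017  0.0098] turn -0.0013
```

Request:
carry_out --motion '[0.002, -0.001, 0.005, 0, 0, 0, 0, 0, 0, 0, 0, 0, 0, -0.3, 0, 0, 0, 0, 0, 0, -0.5, 0, 0, 0, 0, 0, 0, -1, 0, 0, 0, 0, 0, 0, -1, 0, 0, 0, 0, 0, 0, -1, 0, 0, 0, 0, 0, 0, -1, 0, 0, -0.01, 0, 0, 0, -1, 0, 0, -0.01, 0, 0, 0, -1, 0, 0, 0, 0, 0, 0, -1, 0, 0, 0, 0, 0, 0, -1]'

```text
time_s: 43.82
position: [503.5, 343.4, 68.2]
orientation: [0.0, 0.99, -0.138, -0.0]
ft_force: [-1.2, -0.9, -5.9]
gripper_width: 0.217
grasp_force: 39.2
```

Request:
carry_out --motion '[-0.004, -0.008, 0, 0, 0, -0.01, -1, 0, 0, 0, 0, 0, 0, -1, 0, 0, 0, 0, 0, 0, -1, 0, 0, 0.003, 0, 0, 0, -1, 0, 0, 0.003, 0, 0, 0, -1, 0, 0, 0.003, 0, 0, 0, -1, 0, 0, 0.003, 0, 0, 0, -1, 0, 0, 0, 0, 0, 0, -1]'

```text
time_s: 44.48
position: [503.3, 345.2, 65.9]
orientation: [0.0, 0.991, -0.131, -0.0]
ft_force: [-0.6, -0.5, -5.5]
gripper_width: 0.221
grasp_force: 39.2
```

Request:
carry_out --motion '[0, 0, 0.003, 0, 0, 0, -1, 0, 0, 0.002, 0, 0, 0, -1, 0, 0, 0.001, 0, 0, 0, -1, 0, 0, 0, 0, 0, 0, -1]'

```text
time_s: 44.82
position: [503.4, 345.3, 65.5]
orientation: [-0.0, 0.991, -0.131, 0.0]
ft_force: [-3.8, -3.9, 4.8]
gripper_width: 0.218
grasp_force: 40.2
```

Request:
carry_out --motion '[0, 0, 0, 0, 0, 0, 0, 0, 0, 0, 0, 0, 0, 0.2, 0, 0, 0, 0, 0, 0, 0.2, 0, 0, -0.03, 0, 0, 0, 0.2, 0, 0, -0.1, 0, 0, 0, 0.2, 0, 0, -0.2, 0, 0, 0, 0.2, 0, 0, -0.2, 0, 0, 0, 0.2, 0, 0.15, 0, 0, 0, 0, 0.2, 0, 0.18, 0, 0, 0, 0, 0.2, 0, 0.18, 0, 0, 0, 0, 0.2, 0, 0.18, 0, 0, 0, 0, 0.2, 0, 0.18, 0, 0, 0, 0, 0.2]'

```text
time_s: 45.82
position: [457.5, 176.0, 171.3]
orientation: [-0.0, 0.991, -0.13, 0.0]
ft_force: [0.6, -0.8, 0.4]
gripper_width: 0.601
grasp_force: 0.0
```

Request:
carry_out --motion '[0, 0.18, 0, 0, 0, 0, 0.2, 0, 0.18, 0, 0, 0, 0, 0.2, 0, 0.18, 0, 0, 0, 0, 0.2, 0, 0.18, 0, 0, 0, 0, 0.2, 0, 0.1, 0, 0, 0, 0, 0.2, 0, 0, 0, 0, 0, 0, 0.2, 0, 0, 0, 0, 0, 0, 0.2]'

```text
time_s: 46.4
position: [415.7, 18.2, 171.6]
orientation: [-0.0, 0.991, -0.132, 0.001]
ft_force: [-0.1, 0.4, 0.1]
gripper_width: 0.601
grasp_force: 0.0
```

```bash
python3 p2.py 11 disc bar button square
```

```text
top disc weight-inlay [-0.32  0.63] res 12.411
top bar weight-inlay [-0.28  0.49  0.  ] res 23.853
top button weight-inlay [-0.16 -0.23] res 10.848
top square weight-inlay [-0.74  0.15 -0.02] res 20.526
scene disc weight-inlay [0.01 0.2 ] res 10.509
scene bar weight-inlay [ 0.37 -0.13 -0.  ] res 29.876
scene button weight-inlay [ 0.08 -0.07] res 24.429
scene square weight-inlay [-0.24  0.09  0.  ] res 23.594
```

View pics/top11.png

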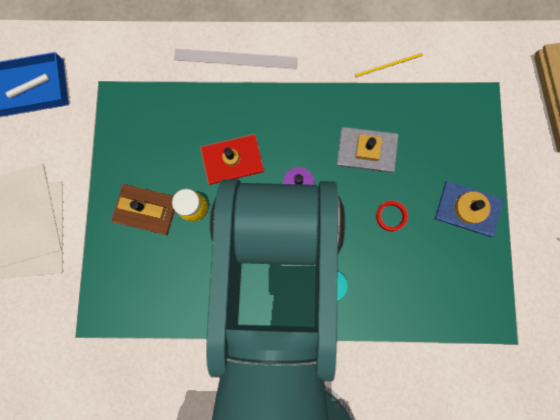

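All four weights sit within a millimetre of their inlays. The books, the jar and the tape are where they were, and the arm is clear.

```bash
python3 -c "
from plant import job_done
print(job_done())"
```

```text
the job is handed in; nothing more can be done
None
```

The job is handed in: all four weights sit on their matching inlays, within about 1 mm of centre by the camera fits, with the square and bar lined up to about 0.02 rad.

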